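Zero the sleeve gauge on the van bench

TASK

Zero the sleeve gauge on the van's bench: slide the tall steel sleeve (not the short bushing) over the gauge's pin until it sits fully home on the housing, and let go of it. Then take the stylus out of its holder by the handle, reach its thin shaft down through the round aperture in the gauge's top, press the recessed zero button fully down and keep it down: the job finishes with the gripper still holding the stylus and the stylus still holding the button. Do not press the button before the sleeve is home, and leave the bushing, the screwdriver and the parts bin where they are.

Things in the scene. Friction and masses are not known exactly. Their poses are not given: they have to be found in the camera images.
- sleeve_mid (a point): The tall sleeve: plain steel tube standing upright on the bench, loose, outer diameter 36 mm, bore 21 mm, 40 mm tall. Point: its centre, half-way up (20 mm above its lower end); z along its axis, up. 0.11 to 0.22 kg.
- bushing_mid (a point): The short bushing, to be left alone: plain steel ring lying flat on the bench, outer diameter 36 mm, bore only 13 mm, 20 mm tall. Point: its centre, half-way up. It and the tall sleeve may stand in either's place.
- pin_seat (a point): On the sleeve gauge: a fixed grey box, 130 mm in x, 200 mm in y, 60 mm tall, standing on the bench at any small yaw. Point: on the box's top face (60 mm above the bench), at the foot of the upright fixed steel gauge pin, on the pin's axis; z up, x and y along the box's sides, +y pointing from the aperture to the pin. The pin is 18 mm in diameter and 45 mm tall, its last 8 mm tapering to 10 mm. A sleeve fully home rests on the top face here.
- aperture (a point): Centre of the round aperture in the same top face of the gauge (60 mm above the bench), 110 mm from the pin along the box's -y. The aperture is a straight vertical round hole 16 mm in diameter, ringed by a thin dark bezel about 1 mm high. The zero button, a flat white disc 13.6 mm in diameter, lies in it with its face, when up, 22 mm below the top face. z up.
- zero_button (a joint): The zero button: 0 = up, grows as it is pressed straight down, 0.008 m = fully down at its stop. Spring: moves from about 2 N, fully down at about 6 N; springs back when let go.
- stylus_mid (a point): The stylus: loose, 125 mm long, 0.055 to 0.09 kg, standing upright in its holder with the tip down. Round ribbed handle 22 mm in diameter and 70 mm long on top; below it a thin steel shaft 7 mm in diameter and 55 mm long, on the same axis. Point: centre of the handle (90 mm above the tip, 35 mm above the handle's lower face, 35 mm below its top); z along the axis, from tip to handle.
- stylus_tip (a point): Centre of the stylus's tip, the lower end of its shaft, 90 mm below the handle's centre.
- holder_mouth (a point): The stylus holder: fixed black block 60 x 60 mm, 65 mm tall, on the bench. Point: centre of its top face, where a vertical through hole 10 mm in diameter takes the stylus's shaft; the handle's lower face rests on the block's top. z up.
- screwdriver: Screwdriver, to be left alone: lies flat on the bench, 180 mm long along its own x. Origin: under its middle.
- bin: Open parts bin, to be left alone: black, 90 x 140 mm, 55 mm tall, loose on the bench beyond the gauge. Origin: centre of its underside.
Things that resemble listed ones, but are neither listed nor needed, are in the scene too. Of the things shaped like the part that bears pin_seat, the grey one is meant.

How it is judged:
By the outcome, as a careful person would: the job done as asked, in the order asked, and still so for the second after the job is handed in, while the arm keeps its last pose, push and grip.
It also fails if it takes over 58 s, if anything falls off the work surface, if the arm or the gripper's body presses on something with over 40 N, if the wrist force passes 120 N, or if a joint passes its speed limit or range.

ROBOT

A 6-joint arm with a two-finger parallel gripper is mounted at the origin on the work surface. World frame = base frame: x ahead of the robot, y to its left, z up, the work surface at z = 0. Lengths are in m, angles in rad, forces in N, time in s.
With the tool pointing down it reaches from about 0.25 to 0.775 m from the base axis. Payload 4 kg.
Tool frame: the origin (TCP) lies midway between the tips of the shut fingers; the grasp point (between the pads) lies 19 mm behind it; z points along the fingers, x is the direction in which the jaws open and shut, and the axes are right-handed (so a half turn about z gives the same grasp; the last joint's range is limited). The gripper opens to 94 mm and grips with 3 to 60 N. Pads are 16 mm wide; open, the fingers measure 119 mm over their backs; the gripper's body (75 mm by 177 mm) begins 78 mm behind the grasp point.
Start: joints at [1.159, 0.087, 1.371, -0, 1.684, -0.103], TCP at [0.167, 0.524, 0.206] pointing down, gripper open.
Joint ranges: [-3.1, 3.1], [-0.76, 2.03], [0.27, 2.55], [-1.08, 4.22], [0.17, 2.65], [-2.57, 2.57]. Speed limits (rad/s): [2.79, 2.79, 3.14, 3.14, 3.14, 3.14].

INTERFACE

Orientations are given as [roll, pitch, yaw] about the fixed x, y, z axes, in that order (R = Rz(yaw) Ry(pitch) Rx(roll)).
In Python, from bench import robot gives the robot as it stands.
- The arm moves only by the shell command python3 -m handwheel 'ROWS'. ROWS is a JSON object of lists of equal length, an entry for each row: "delta_pos": the shift along the tool's x, y, z in mm, a list of three; "rotation": the turn, a rotation vector about the tool's x, y, z in rad, a list of three; "claw": the closure, from -1 (fully open) to 1 (shut). In form: {"delta_pos": [[tx, ty, tz], ...], "rotation": [[wx, wy, wz], ...], "claw": [claw, ...]}. A call has exactly 8 rows; each row shifts and turns the commanded pose from where the row before left it, along the tool's axes as they then stand; what a row does not reach is not made up. A row lasts 1/8 s, in which the tool goes at most 62.5 mm and 10.7 degrees, less where a joint would pass 70% of its speed; a pose out of reach is approached as far as the arm can. A call with a gripper value outside its range is refused whole. The fingers move at their own pace and stop on an object; the grip force is fixed at half the most. Time passes only in rows, so rows that do not move let the fingers close, or fill a call up. It gives the time, the measured TCP pose, the force and the opening at its end, in the units of the state.
- robot.get_obs(): the state, without advancing time (a new reading comes with each control period).
- robot.snapshot(name): name is "scene" or "top"; returns a dict with "color" (480x640x3 uint8, red, green, blue), "intrinsics" (3x3 intrinsics, pixels), "eye" and "rotation" of the camera in the world. Camera axes: x right, y down, z forward; pixel columns grow to the right and rows downward; lengths in m; the calibration is good to about 2 mm. A picture is of the moment at which its call begins. There is no depth.
- robot.close_job(): hands the job in, once; it reports no verdict.
The state is a dict: "time": time; "joint_positions": joint angles; "qvel": joint speeds; "joint_torque": joint torques, N m; "tool_pos": TCP position; "ee_rot": TCP orientation; "wrist_force": force on the tool from outside, world axes, zero at the start; "wrist_torque": the same for the moment, N m; "width": finger opening in m.
Only numpy, scipy, OpenCV 4.12 (cv2) and the standard library are available. Lean on these libraries where they do the work, as an engineer would, in place of code of your own. Each camera call takes 0.05 s, during which the arm holds its last target.

## Working session

There is one attempt and no reset: what is moved stays moved. The work goes in short steps, Python scripts to look and compute and a shell command to move; the robot and the scene stay as the last step left them, time stands still between calls to the robot, and variables do not carry over. Pictures are saved under pics/ and viewed, and the job is handed in when it is done.

```bash
mkdir -p pics; ls
python3 - <<'E'
from bench import robot
import cv2,numpy as np
for n in("scene","top"):
    s=robot.snapshot(n); cv2.imwrite(f"pics/{n}0.png",s["color"][:,:,::-1])
    print(n,np.array(s["intrinsics"]).round(1).tolist(),np.round(s["eye"],4),np.round(s["rotation"],4).tolist())
o=robot.get_obs(); print({k:np.round(v,4).tolist() for k,v in o.items()})
E
```

```text
pics
scene [[608.1, 0.0, 320.8], [0.0, 608.1, 245.9], [0.0, 0.0, 1.0]] [1.1354 0.1536 0.9238] [-2.5327, -0.0061, 1.8407]
top [[492.6, 0.0, 321.8], [0.0, 492.6, 242.0], [0.0, 0.0, 1.0]] [ 0.4075 -0.0134  1.0732] [-2.9928, -0.02, -1.5517]
{'time': 0.1, 'joint_positions': [1.1589, 0.0879, 1.3721, -0.0, 1.6836, -0.1031], 'qvel': [0.0002, -0.0009, -0.0032, 0.0011, -0.002, 0.0007], 'joint_torque': [0.0019, -34.1254, -30.33, 0.0719, 0.0304, -0.0001], 'tool_pos': [0.167, 0.5235, 0.2044], 'ee_rot': [-3.1414, 0.002, 1.262], 'wrist_force': [-0.0179, -0.5724, -0.3597], 'wrist_torque': [0.0185, -0.0381, -0.0056], 'width': 0.094}
```

View pics/scene0.png

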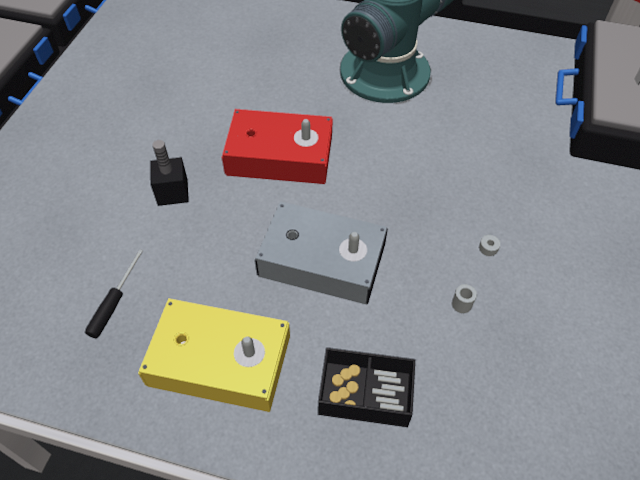

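View pics/top0.png

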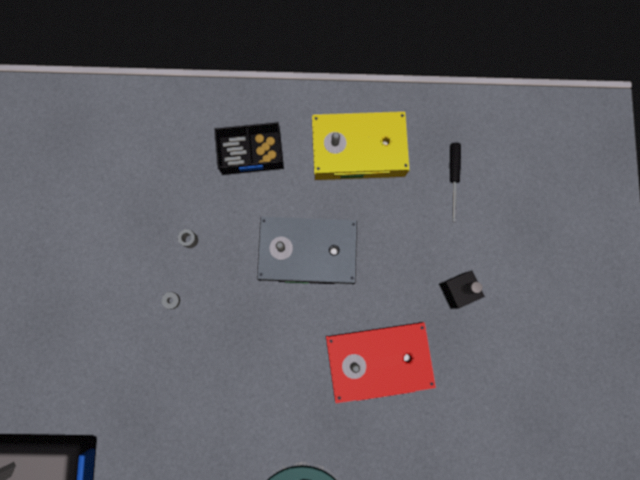

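The scene view shows the grey gauge (aperture about (292,235), pin foot (353,249)), the holder with the stylus (165,170), a ring at (490,244) and a taller tube at (465,297). The top view shows the same things: gauge aperture (334,251), pin (281,247), tube (188,238), ring (171,300) and holder (465,289). The red and yellow boxes are decoys.

```bash
cat > h.py <<'E'
from bench import robot
import cv2,numpy as np
from scipy.spatial.transform import Rotation as Ro
class Cam:
    def __init__(s,n):
        d=robot.snapshot(n); s.img=d["color"][:,:,::-1].copy(); s.K=np.array(d["intrinsics"]); s.e=np.array(d["eye"]); s.R=Ro.from_euler("xyz",d["rotation"]).as_matrix()
    def ray(s,u,v): return s.R@np.linalg.inv(s.K)@np.array([u,v,1.])
    def plane(s,u,v,z): r=s.ray(u,v); return s.e+r*(z-s.e[2])/r[2]
    def proj(s,p): q=s.K@(s.R.T@(np.array(p)-s.e)); return q[:2]/q[2]
def tri(c1,p1,c2,p2):
    A=[];b=[]
    M=np.zeros((3,3));v=np.zeros(3)
    for c,p in((c1,p1),(c2,p2)):
        r=c.ray(*p);r/=np.linalg.norm(r);P=np.eye(3)-np.outer(r,r);M+=P;v+=P@c.e
    return np.linalg.solve(M,v)
E
python3 - <<'E'
from h import *
S=Cam("scene");T=Cam("top")
for p in([0,0,0],[.167,.524,.206]): print(S.proj(p),T.proj(p))
for nm,a,b,z in(("ap",(292,235),(334,251),.06),("pin",(353,250),(281,247),.06),("tube",(465,291),(188,238),.04),("ring",(490,242),(171,300),.02),("hold",(167,165),(470,283),.065)):
    print(nm,S.plane(*a,z).round(4),T.plane(*b,z).round(4),tri(S,a,T,b).round(4))
def big(img,c,r,k,n): 
    x,y=c;cv2.imwrite(n,cv2.resize(img[y-r:y+r,x-r:x+r],None,fx=k,fy=k,interpolation=cv2.INTER_CUBIC))
def row(l):return np.hstack(l)
def cr(img,c,r=30,s=260):
    x,y=c;return cv2.resize(img[y-r:y+r,x-r:x+r],(s,s),interpolation=cv2.INTER_CUBIC)
a=np.vstack([row([cr(S.img,c) for c in((292,235),(353,250),(167,165))]),row([cr(T.img,c) for c in((334,251),(281,247),(470,285))])])
cv2.imwrite("pics/z1.png",cv2.resize(a,(780,520)))
a=np.vstack([row([cr(S.img,c,25) for c in((465,295),(490,244))]),row([cr(T.img,c,25) for c in((188,238),(171,300))])])
cv2.imwrite("pics/z2.png",a)
E
```

```text
[385.23282301  72.0884523 ] [300.83225239 518.54898189]
[668.26230768  91.21958326] [-17.11933039 456.89239825]
ap [ 0.5448 -0.0568  0.06  ] [ 0.5414 -0.0564  0.06  ] [ 0.542  -0.0571  0.0562]
pin [0.5468 0.0538 0.06  ] [0.5473 0.0537 0.06  ] [0.5472 0.0538 0.0606]
tube [0.5636 0.2534 0.04  ] [0.565  0.2517 0.04  ] [0.5647 0.2524 0.0412]
ring [0.4347 0.2856 0.02  ] [0.4348 0.2847 0.02  ] [0.4347 0.2852 0.0198]
hold [ 0.4558 -0.3313  0.065 ] [ 0.4804 -0.337   0.065 ] [ 0.4769 -0.3226  0.0916]
```

View pics/z1.png

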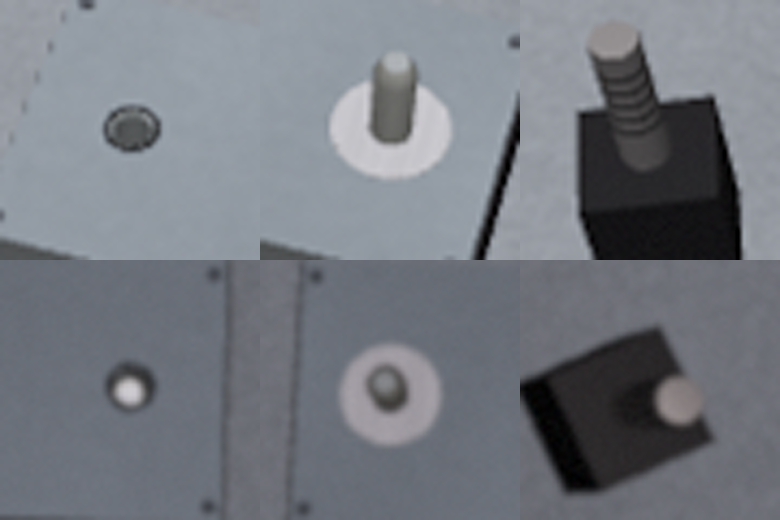

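View pics/z2.png

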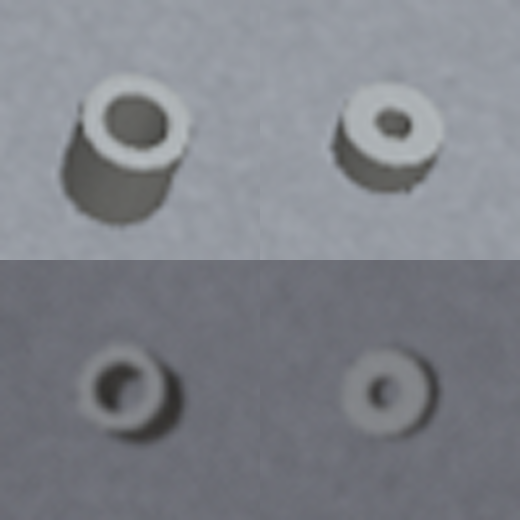

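```bash
cat > m.py <<'E'
from h import *
def blob(img,c,r,f):
    x,y=c;g=cv2.cvtColor(img,cv2.COLOR_BGR2GRAY);p=cv2.resize(g[y-r:y+r,x-r:x+r],None,fx=8,fy=8,interpolation=cv2.INTER_CUBIC)
    m=f(p).astype(np.uint8)
    cs,_=cv2.findContours(m,cv2.RETR_EXTERNAL,cv2.CHAIN_APPROX_NONE)
    cs=[q for q in cs if len(q)>40]
    q=min(cs,key=lambda q:-cv2.contourArea(q))
    e=cv2.fitEllipse(cv2.convexHull(q))
    return np.array([x-r+(e[0][0]+.5)/8-.5,y-r+(e[0][1]+.5)/8-.5]),np.round(np.array(e[1])/8,2)
E
python3 - <<'E'
from m import *
S=Cam("scene");T=Cam("top")
gs=cv2.cvtColor(S.img,cv2.COLOR_BGR2GRAY);gt=cv2.cvtColor(T.img,cv2.COLOR_BGR2GRAY)
for g,cs in((gs,[(292,235),(345,255),(465,291),(158,145)]),(gt,[(334,251),(273,247),(188,235),(477,287)])):
    for x,y in cs: print((x,y),g[y,x-14:x+15].tolist())
E
```

```text
(292, 235) [155, 155, 155, 156, 155, 157, 159, 140, 79, 110, 96, 75, 81, 84, 85, 85, 84, 80, 89, 80, 62, 142, 157, 155, 154, 153, 154, 154, 154]
(345, 255) [151, 151, 151, 150, 151, 152, 152, 153, 153, 160, 180, 195, 198, 197, 195, 197, 199, 199, 198, 198, 201, 201, 199, 198, 197, 196, 199, 198, 198]
(465, 291) [157, 155, 152, 152, 121, 162, 178, 176, 170, 121, 90, 98, 100, 100, 99, 99, 98, 94, 91, 86, 118, 168, 178, 178, 175, 162, 154, 151, 154]
(158, 145) [156, 156, 156, 156, 156, 155, 156, 158, 146, 143, 145, 145, 145, 146, 145, 146, 146, 147, 151, 120, 63, 127, 157, 158, 158, 157, 155, 153, 153]
(334, 251) [113, 111, 110, 111, 111, 111, 112, 108, 87, 75, 119, 174, 198, 202, 202, 194, 154, 97, 64, 78, 101, 112, 114, 111, 113, 113, 114, 110, 111]
(273, 247) [97, 106, 113, 113, 114, 111, 111, 112, 112, 115, 135, 152, 159, 159, 159, 153, 133, 101, 88, 102, 110, 109, 97, 85, 71, 82, 127, 151, 156]
(188, 235) [111, 111, 112, 114, 124, 133, 129, 108, 76, 58, 54, 55, 55, 62, 70, 83, 105, 124, 131, 121, 86, 59, 66, 87, 101, 108, 109, 111, 112]
(477, 287) [28, 21, 23, 26, 22, 23, 27, 45, 88, 125, 138, 137, 135, 132, 131, 128, 125, 124, 121, 113, 109, 112, 110, 112, 112, 112, 111, 109, 111]
```

Run:
```python
from m import *
S=Cam("scene");T=Cam("top")
R=[("ap",.061,(292,235),12,lambda p:p<120,(334,251),12,lambda p:p<94),
("disc",.06,(353,250),20,lambda p:p>172,(281,247),18,lambda p:p>132),
("tube",.04,(466,291),18,lambda p:p>165,(188,236),18,lambda p:p>118),
("ring",.02,(490,242),18,lambda p:p>165,(171,300),18,lambda p:p>117)]
out={}
for n,z,a,ra,fa,b,rb,fb in R:
    pa,ea=blob(S.img,a,ra,fa);pb,eb=blob(T.img,b,rb,fb)
    A=S.plane(*pa,z);B=T.plane(*pb,z)
    print(n,pa.round(1),ea,pb.round(1),eb,A[:2].round(4),B[:2].round(4),tri(S,pa,T,pb).round(4))
    out[n]=(A+B)/2
d=out["disc"]-out["ap"];print(np.hypot(*d[:2]),np.degrees(np.arctan2(-d[0],d[1])))
# handle top, by eye; red-vs-gray mask
a=(158.3,144.6);b=(476.9,287.4)
print("htop",S.plane(*a,.135),T.plane(*b,.135),tri(S,a,T,b))
# holder top corners in top image, pixel by eye from crop
c=[(440+x*60/260,255+y*60/260) for x,y in((32,115),(140,67),(192,178),(72,231))]
C=np.array([T.plane(*p,.065)[:2] for p in c]);print("block",C.round(4).tolist(),C.mean(0).round(4))
```

```text
ap [292.  234.3] [11.05 13.61] [333.7 249.8] [11.89 12.27] [ 0.5441 -0.057 ] [ 0.5438 -0.0556] [ 0.544  -0.0563  0.0611]
disc [352.7 249.2] [23.32 28.31] [280.6 247.7] [23.18 23.41] [0.5453 0.0529] [0.5459 0.0545] [0.5459 0.0537 0.0612]
tube [466.  292.7] [17.02 20.83] [185.1 236.9] [15.96 17.22] [0.5666 0.2554] [0.5672 0.258 ] [0.5672 0.2564 0.0416]
ring [490.4 242.1] [14.54 19.24] [168.8 299.9] [16.19 16.65] [0.4348 0.2863] [0.4349 0.2893] [0.4351 0.2876 0.021 ]
0.11000020509286583 -0.8678010514014171
htop [ 0.47014345 -0.32650683  0.135     ] [ 0.46722948 -0.32760702  0.135     ] [ 0.46740673 -0.32859244  0.13175464]
block [[0.4825, -0.2903], [0.5064, -0.3425], [0.4542, -0.3658], [0.4283, -0.3082]] [ 0.4678 -0.3267]
```

```bash
python3 -m handwheel '{"delta_pos":[[0,0,0],[0,0,0],[-30,45,0],[-30,45,0],[-30,45,0],[-30,45,0],[-30,45,0],[-30,45,0]],"rotation":[[0,0,-0.1545],[0,0,-0.1545],[0,0,0],[0,0,0],[0,0,0],[0,0,0],[0,0,0],[0,0,0]],"claw":[-1,-1,-1,-1,-1,-1,-1,-1]}'
```

```text
time: 1.4
tool_pos: [0.4385, 0.3429, 0.2057]
ee_rot: [3.141, -0.001, 1.571]
wrist_force: [0.1, -0.1, -0.1]
width: 0.094
```

```bash
python3 -m handwheel '{"delta_pos":[[-29,43,20],[-29,43,20],[-28,42.5,20],[0,0,40],[0,0,40],[0,0,30],[0,0,26],[0,0,0]],"rotation":[[0,0,0],[0,0,0],[0,0,0],[0,0,0],[0,0,0],[0,0,0],[0,0,0],[0,0,0]],"claw":[-1,-1,-1,-1,-1,-1,-1,-1]}'
python3 - <<'E'
from h import *
a=Cam("scene").img;b=Cam("top").img
cv2.imwrite("pics/g1.png",np.hstack([cv2.resize(a[200:380,380:580],(400,360)),cv2.resize(b[150:330,100:300],(400,360))]))
E
```

```text
time: 2.4
tool_pos: [0.5636, 0.2573, 0.0066]
ee_rot: [-3.136, 0.002, 1.571]
wrist_force: [-0.3, 0.3, -0.4]
width: 0.0943
```

View pics/g1.png

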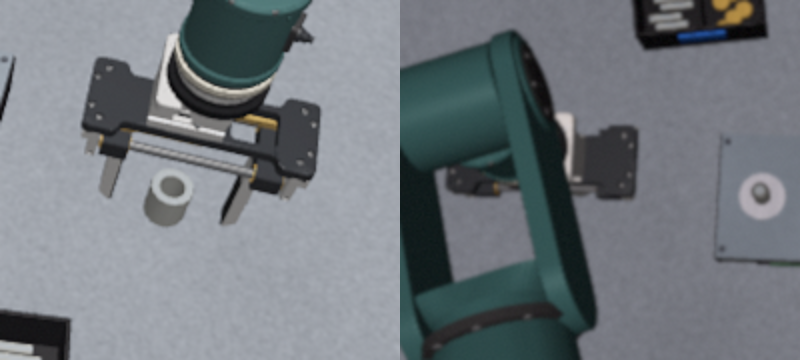

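The sleeve stands between the open fingers (left half, (172,195)), so I check where the arm has settled.

```bash
python3 -c "
from h import *
o=robot.get_obs();print(o['time'],o['tool_pos'],o['ee_rot'])
T=Cam('scene')
from m import blob
p,e=blob(T.img,(466,291),14,lambda p:p>165);print(p,e)"
```

```text
2.5 [0.56615648 0.25828934 0.01022055] [ 3.14079093e+00 -3.46026677e-04  1.57107076e+00]
[467.47758675 290.33604622] [22.25 24.74]
```

```bash
python3 -m handwheel '{"delta_pos":[[0,1,1],[0,0,0],[0,0,0],[0,0,0],[0,0,0],[0,0,0],[0,0,0],[0,0,0]],"rotation":[[0,0,0],[0,0,0],[0,0,0],[0,0,0],[0,0,0],[0,0,0],[0,0,0],[0,0,0]],"claw":[1,1,1,1,1,1,1,1]}'
```

```text
time: 3.55
tool_pos: [0.5666, 0.2579, 0.0084]
ee_rot: [-3.141, 0.0, 1.571]
wrist_force: [0.3, -0.2, 0.1]
width: 0.0354
```

```bash
python3 -m handwheel '{"delta_pos":[[0,0,-30],[0,0,-50],[0,0,-45],[-50,-5,0],[-60,-6,0],[-60,-6,0],[-34,-4,0],[0,0,0]],"rotation":[[0,0,0],[0,0,0],[0,0,0],[0,0,0],[0,0,0],[0,0,0],[0,0,0],[0,0,0]],"claw":[1,1,1,1,1,1,1,1]}'
python3 - <<'E'
from h import *
S=Cam("scene");T=Cam("top");a=S.img;b=T.img
o=robot.get_obs();print(o['time'],o['tool_pos'],o['wrist_force'],o['width'])
print(S.proj([.5456,.0537,.06]),S.proj([.5456,.0537,.105]))
cv2.imwrite("pics/g2.png",np.hstack([cv2.resize(a[150:300,280:430],(600,600))]))
E
```

```text
time: 4.55
tool_pos: [0.5452, 0.052, 0.133]
ee_rot: [-3.141, -0.0, 1.567]
wrist_force: [0.2, 0.7, -0.9]
width: 0.035
4.65 [0.54557781 0.05448847 0.13306959] [-0.51496554 -0.19451207 -2.63782939] 0.035367643446775274
[353.13458906 249.42733978] [354.47638655 234.09530019]
```

View pics/g2.png

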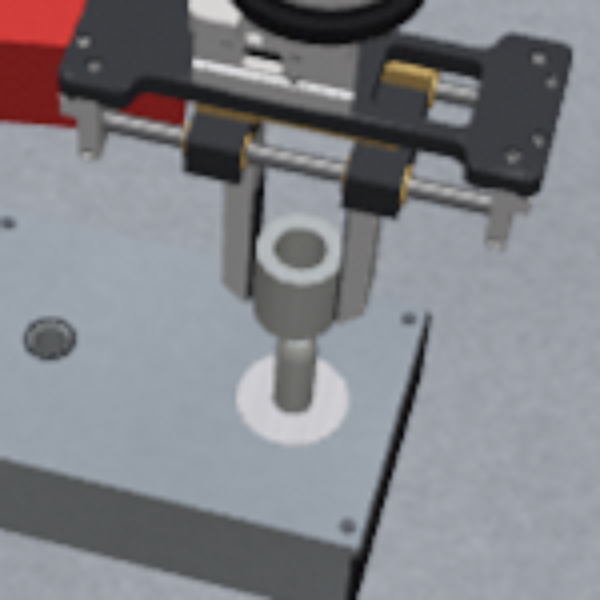

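The held sleeve sits upright above the pin. Its top ring is at about (355,212) in the scene image, above the pin's white disc at (353,249). I now measure the offset between the two.

Run:
```python
from m import *
S=Cam("scene");o=robot.get_obs();t=o['tool_pos']
g=cv2.cvtColor(S.img,cv2.COLOR_BGR2GRAY);
for y in range(201,226,3): print(y,g[y,340:372].tolist())
for th in(150,160,165,170):
    p,e=blob(S.img[:, :],(355,212),13,lambda p:p>th);print(th,p,e,S.plane(*p,t[2]-.0084+.04)[:2].round(4))
print(t,S.plane(354.75,212,t[2]+.0316))
```

```text
201 [118, 118, 119, 122, 80, 25, 10, 116, 157, 163, 161, 161, 160, 159, 160, 161, 163, 164, 162, 160, 158, 157, 159, 159, 159, 164, 120, 46, 20, 27, 28, 29]
204 [118, 119, 118, 120, 72, 16, 9, 149, 165, 161, 160, 168, 172, 175, 179, 181, 179, 179, 179, 175, 167, 162, 160, 161, 161, 161, 164, 134, 95, 112, 122, 116]
207 [118, 118, 120, 112, 65, 12, 44, 163, 181, 184, 186, 187, 177, 171, 158, 147, 149, 150, 160, 177, 185, 186, 187, 184, 178, 168, 164, 109, 96, 116, 119, 118]
210 [118, 118, 120, 103, 50, 51, 169, 187, 183, 182, 138, 93, 94, 101, 104, 106, 106, 106, 103, 103, 95, 93, 157, 182, 185, 186, 173, 105, 100, 119, 118, 118]
213 [119, 118, 122, 88, 31, 134, 179, 186, 184, 166, 116, 90, 98, 102, 106, 106, 104, 104, 103, 102, 99, 92, 73, 166, 186, 188, 157, 102, 109, 118, 118, 118]
216 [118, 118, 121, 79, 32, 71, 118, 170, 183, 184, 187, 177, 145, 109, 99, 102, 102, 102, 99, 93, 116, 157, 184, 186, 185, 187, 123, 93, 116, 118, 118, 118]
219 [118, 119, 122, 78, 40, 79, 89, 88, 104, 132, 159, 180, 187, 185, 188, 189, 188, 187, 186, 187, 188, 188, 179, 158, 135, 97, 55, 104, 119, 118, 118, 117]
222 [117, 118, 118, 68, 47, 82, 90, 93, 95, 97, 100, 100, 101, 99, 101, 104, 107, 104, 101, 101, 100, 102, 101, 100, 98, 74, 81, 111, 119, 118, 117, 117]
225 [158, 140, 120, 109, 107, 96, 89, 94, 96, 98, 101, 102, 102, 104, 105, 107, 106, 104, 106, 105, 104, 102, 101, 99, 96, 58, 104, 120, 118, 118, 118, 117]
150 [356.18637371 208.16431427] [23.3  26.44] [0.5383 0.0516]
160 [355.93471432 208.88437462] [22.78 24.58] [0.5398 0.0515]
165 [356.02955818 209.53102875] [22.15 22.92] [0.5411 0.052 ]
170 [356.14460468 211.85209751] [17.39 21.5 ] [0.5456 0.0532]
[0.5456854  0.05500097 0.13313062] [0.54645405 0.05119179 0.16473062]
```

```bash
python3 -m handwheel '{"delta_pos":[[0,0,6],[0,0,6],[0,0,5],[0,0,5],[0,0,5],[0,0,5],[0,0,3],[0,0,0]],"rotation":[[0,0,0],[0,0,0],[0,0,0],[0,0,0],[0,0,0],[0,0,0],[0,0,0],[0,0,0]],"claw":[1,1,1,1,1,1,1,1]}'
```

```text
time: 5.7
tool_pos: [0.5456, 0.054, 0.0982]
ee_rot: [-3.141, -0.0, 1.571]
wrist_force: [0.5, 0.4, -1.0]
width: 0.0348
```

```bash
python3 -m handwheel '{"delta_pos":[[0,0,5],[0,0,6],[0,0,6],[0,0,5],[0,0,4],[0,0,3],[0,0,1],[0,0,0]],"rotation":[[0,0,0],[0,0,0],[0,0,0],[0,0,0],[0,0,0],[0,0,0],[0,0,0],[0,0,0]],"claw":[1,1,1,1,1,1,1,1]}'
```

```text
time: 6.7
tool_pos: [0.5459, 0.0541, 0.0686]
ee_rot: [3.141, -0.0, 1.571]
wrist_force: [0.2, 0.5, -2.1]
width: 0.0352
```

```bash
python3 -m handwheel '{"delta_pos":[[0,0,0.5],[0,0,0.5],[0,0,0.5],[0,0,0],[0,0,0],[0,0,0],[0,0,0],[0,0,0]],"rotation":[[0,0,0],[0,0,0],[0,0,0],[0,0,0],[0,0,0],[0,0,0],[0,0,0],[0,0,0]],"claw":[1,1,1,1,1,1,1,1]}'
```

```text
time: 7.7
tool_pos: [0.5461, 0.0541, 0.0684]
ee_rot: [3.14, -0.0, 1.571]
wrist_force: [-2.8, 0.6, 5.0]
width: 0.035
```

```bash
python3 -m handwheel '{"delta_pos":[[0,0,0],[0,0,0],[0,0,0],[0,0,0],[0,0,-15],[0,0,-40],[0,0,-50],[0,0,-50]],"rotation":[[0,0,0],[0,0,0],[0,0,0],[0,0,0],[0,0,0],[0,0,0],[0,0,0],[0,0,0]],"claw":[-0.4,-0.4,-0.4,-0.4,-0.4,-0.4,-0.4,-0.4]}'
python3 - <<'E'
from h import *
S=Cam("scene");a=S.img
cv2.imwrite("pics/g3.png",np.hstack([cv2.resize(a[150:300,280:430],(600,600))]))
E
```

```text
time: 8.7
tool_pos: [0.5457, 0.0541, 0.2247]
ee_rot: [3.14, -0.0, 1.571]
wrist_force: [0.2, 0.2, -0.8]
width: 0.0655
```

View pics/g3.png

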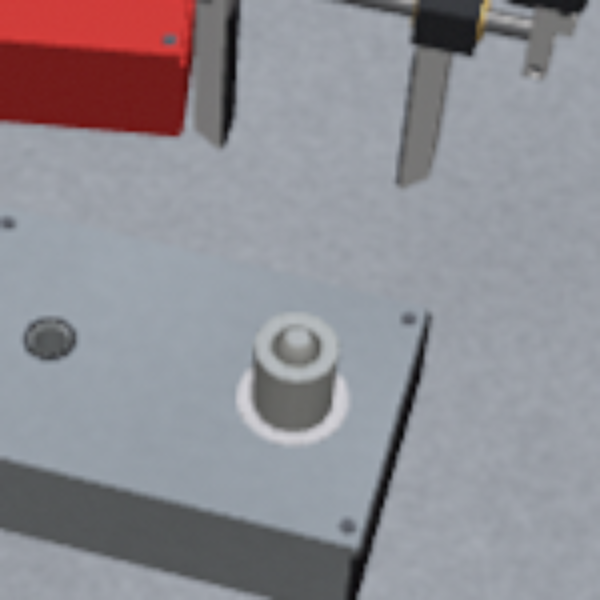

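The sleeve sits flat on the white disc with the pin tip showing in its bore (299,340 in the crop), so it is home. The stylus is next.

```bash
python3 -m handwheel '{"delta_pos":[[-40,-8,0],[-56,-12,0],[-58,-12,0],[-58,-12,0],[-58,-12,0],[-58,-12,0],[-53,-10,0],[0,0,0]],"rotation":[[0,0,0],[0,0,0],[0,0,0],[0,0,0],[0,0,0],[0,0,0],[0,0,0],[0,0,0]],"claw":[-0.4,-0.4,-0.4,-0.4,-0.4,-0.4,-0.4,-0.4]}'
```

```text
time: 9.75
tool_pos: [0.4666, -0.3303, 0.2221]
ee_rot: [-3.141, 0.001, 1.565]
wrist_force: [-1.1, 0.1, 0.2]
width: 0.0656
```

```bash
python3 -m handwheel '{"delta_pos":[[0,0,25],[0,0,30],[0,0,30],[0,0,25],[0,0,20],[0,0,13],[0,0,0],[0,0,0]],"rotation":[[0,0,0],[0,0,0],[0,0,0],[0,0,0],[0,0,0],[0,0,0],[0,0,0],[0,0,0]],"claw":[-0.4,-0.4,-0.4,-0.4,-0.4,-0.4,-0.4,-0.4]}'
python3 - <<'E'
from h import *
S=Cam("scene");a=S.img;b=Cam("top").img
cv2.imwrite("pics/g4.png",np.hstack([cv2.resize(a[90:240,90:240],(400,400)),cv2.resize(b[210:360,400:550],(400,400))]))
E
```

```text
time: 10.75
tool_pos: [0.4685, -0.3271, 0.0802]
ee_rot: [3.14, 0.001, 1.571]
wrist_force: [-0.3, 0.3, 0.7]
width: 0.0658
```

View pics/g4.png

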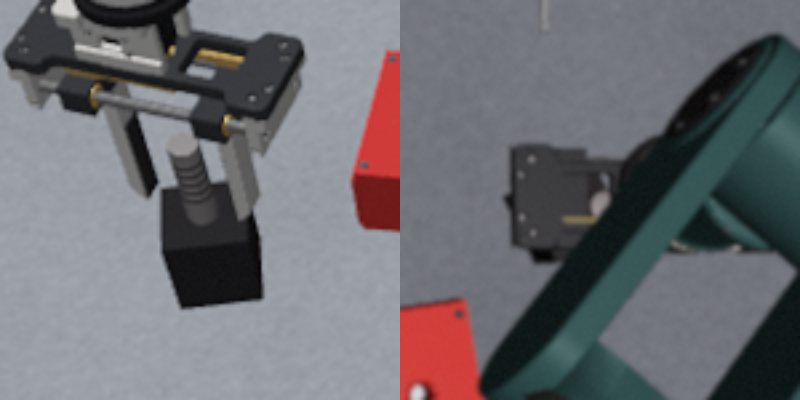

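The handle lies between the fingers (left half, foot at about (203,215)), and the finger tips straddle it evenly. I close on it.

```bash
python3 -m handwheel '{"delta_pos":[[0,0,0],[0,0,0],[0,0,0],[0,0,0],[0,0,0],[0,0,0],[0,0,0],[0,0,0]],"rotation":[[0,0,0],[0,0,0],[0,0,0],[0,0,0],[0,0,0],[0,0,0],[0,0,0],[0,0,0]],"claw":[1,1,1,1,1,1,1,1]}'
```

```text
time: 11.85
tool_pos: [0.4678, -0.3269, 0.0789]
ee_rot: [-3.142, -0.0, 1.571]
wrist_force: [0.6, 0.4, -1.1]
width: 0.0217
```

```bash
python3 -m handwheel '{"delta_pos":[[0,0,-5],[0,0,-15],[0,0,-25],[0,0,-30],[0,0,-30],[0,0,-25],[0,0,0],[0,0,0]],"rotation":[[0,0,0],[0,0,0],[0,0,0],[0,0,0],[0,0,0],[0,0,0],[0,0,0],[0,0,0]],"claw":[1,1,1,1,1,1,1,1]}'
```

```text
time: 12.85
tool_pos: [0.4676, -0.3267, 0.2084]
ee_rot: [-3.141, -0.001, 1.571]
wrist_force: [-0.0, -0.2, -0.7]
width: 0.0214
```

```bash
python3 -m handwheel '{"delta_pos":[[25,8,0],[45,13,0],[50,14,0],[50,14,0],[50,14,0],[35,9,0],[16,4,0],[0,0,0]],"rotation":[[0,0,0],[0,0,0],[0,0,0],[0,0,0],[0,0,0],[0,0,0],[0,0,0],[0,0,0]],"claw":[1,1,1,1,1,1,1,1]}'
python3 - <<'E'
from h import *
S=Cam("scene");a=S.img;b=Cam("top").img
print(robot.get_obs()['tool_pos'])
cv2.imwrite("pics/g5.png",np.hstack([cv2.resize(a[140:290,220:370],(600,600))]))
E
```

```text
time: 13.85
tool_pos: [0.5434, -0.0556, 0.2079]
ee_rot: [-3.14, 0.0, 1.572]
wrist_force: [0.2, -0.4, -1.1]
width: 0.0214
[ 0.54340911 -0.05701754  0.20840112]
```

View pics/g5.png

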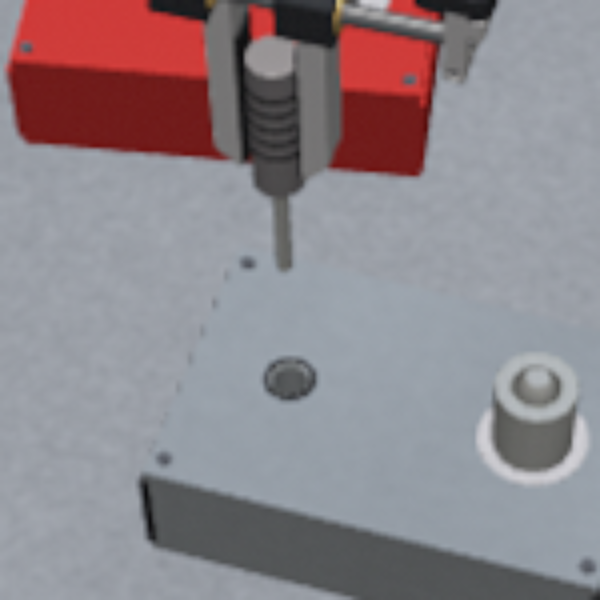

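The stylus hangs upright in the jaws, with its tip at about (291,207) in the scene image, above the aperture at (292,234).

Run:
```python
from h import *
S=Cam("scene");t=robot.get_obs()['tool_pos'];print(t)
print("tip",S.plane(291.0,206.6,t[2]-.069)[:2],"htop",S.plane(287.6,154.5,t[2]+.056)[:2],"ap",S.plane(292,234.3,.061)[:2])
print(S.proj(t-[0,0,.069]))
```

```text
[ 0.54345517 -0.05726607  0.20859359]
tip [ 0.54445617 -0.05588054] htop [ 0.54617384 -0.05613157] ap [ 0.54400609 -0.05699492]
[290.37379782 205.96291303]
```

```bash
python3 -m handwheel '{"delta_pos":[[0,0,12],[0,0,20],[0,0,20],[0,0,12],[0,0,8],[0,0,6],[0,0,4],[0,0,3]],"rotation":[[0,0,0],[0,0,0],[0,0,0],[0,0,0],[0,0,0],[0,0,0],[0,0,0],[0,0,0]],"claw":[1,1,1,1,1,1,1,1]}'
python3 - <<'E'
from h import *
S=Cam("scene");a=S.img
o=robot.get_obs();print(o['tool_pos'],o['wrist_force'])
cv2.imwrite("pics/g6.png",np.hstack([cv2.resize(a[170:270,240:340],(600,600),interpolation=cv2.INTER_CUBIC)]))
E
```

```text
time: 15.0
tool_pos: [0.5441, -0.0559, 0.1242]
ee_rot: [3.141, 0.0, 1.571]
wrist_force: [0.5, 0.2, -0.5]
width: 0.022
[ 0.5437852  -0.05588801  0.12373718] [ 0.60293597 -0.01185241 -0.21191951]
```

View pics/g6.png

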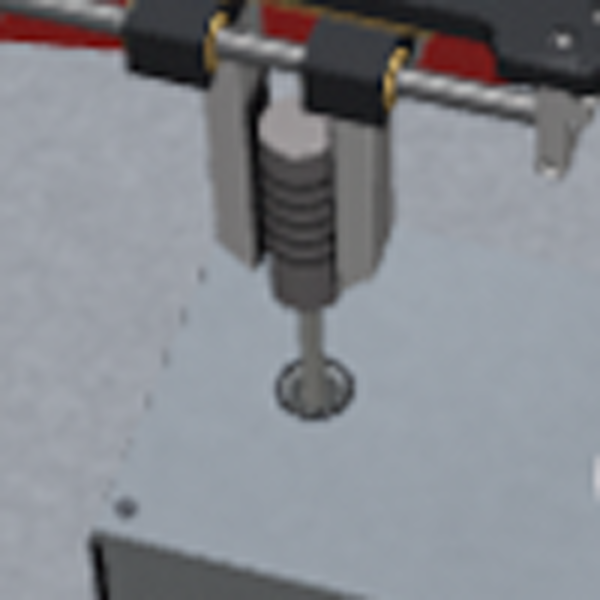

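The shaft enters the aperture in the middle (314,390 in the crop). I go on down.

```bash
python3 -m handwheel '{"delta_pos":[[0,0,4],[0,0,4],[0,0,4],[0,0,3],[0,0,2],[0,0,1],[0,0,0],[0,0,0]],"rotation":[[0,0,0],[0,0,0],[0,0,0],[0,0,0],[0,0,0],[0,0,0],[0,0,0],[0,0,0]],"claw":[1,1,1,1,1,1,1,1]}'
```

```text
time: 16.05
tool_pos: [0.5438, -0.0559, 0.1063]
ee_rot: [3.141, -0.0, 1.571]
wrist_force: [-1.2, -0.7, 1.9]
width: 0.0221
```

```bash
python3 -m handwheel '{"delta_pos":[[0,0,1],[0,0,1],[0,0,1],[0,0,1],[0,0,0],[0,0,0],[0,0,0],[0,0,0]],"rotation":[[0,0,0],[0,0,0],[0,0,0],[0,0,0],[0,0,0],[0,0,0],[0,0,0],[0,0,0]],"claw":[1,1,1,1,1,1,1,1]}'
```

```text
time: 17.05
tool_pos: [0.5438, -0.0559, 0.102]
ee_rot: [3.141, -0.0, 1.571]
wrist_force: [-1.2, 0.1, 3.3]
width: 0.0217
```

```bash
python3 -m handwheel '{"delta_pos":[[0,0,1],[0,0,1],[0,0,1],[0,0,1],[0,0,0],[0,0,0],[0,0,0],[0,0,0]],"rotation":[[0,0,0],[0,0,0],[0,0,0],[0,0,0],[0,0,0],[0,0,0],[0,0,0],[0,0,0]],"claw":[1,1,1,1,1,1,1,1]}'
```

```text
time: 18.05
tool_pos: [0.5439, -0.0559, 0.0987]
ee_rot: [3.141, 0.0, 1.571]
wrist_force: [-3.4, -0.6, 7.1]
width: 0.0214
```

```bash
python3 -m handwheel '{"delta_pos":[[0,0,0.5],[0,0,0.5],[0,0,0],[0,0,0],[0,0,0],[0,0,0],[0,0,0],[0,0,0]],"rotation":[[0,0,0],[0,0,0],[0,0,0],[0,0,0],[0,0,0],[0,0,0],[0,0,0],[0,0,0]],"claw":[1,1,1,1,1,1,1,1]}'
```

```text
time: 19.05
tool_pos: [0.544, -0.0559, 0.0986]
ee_rot: [3.14, 0.0, 1.571]
wrist_force: [-4.1, 1.1, 9.6]
width: 0.0221
```

```bash
python3 -m handwheel '{"delta_pos":[[0,0,0.5],[0,0,0.5],[0,0,0],[0,0,0],[0,0,0],[0,0,0],[0,0,0],[0,0,0]],"rotation":[[0,0,0],[0,0,0],[0,0,0],[0,0,0],[0,0,0],[0,0,0],[0,0,0],[0,0,0]],"claw":[1,1,1,1,1,1,1,1]}'
python3 - <<'E'
from h import *
S=Cam("scene");a=S.img
o=robot.get_obs();print(o['tool_pos'],o['wrist_force'])
cv2.imwrite("pics/g7.png",np.hstack([cv2.resize(a[150:300,230:380],(600,600),interpolation=cv2.INTER_CUBIC)]))
E
```

```text
time: 20.05
tool_pos: [0.5441, -0.0559, 0.0985]
ee_rot: [3.14, 0.0, 1.571]
wrist_force: [-5.0, 1.7, 13.4]
width: 0.0218
[ 0.54410654 -0.05596091  0.09848424] [-3.65719155 -0.27228626 13.90885862]
```

View pics/g7.png

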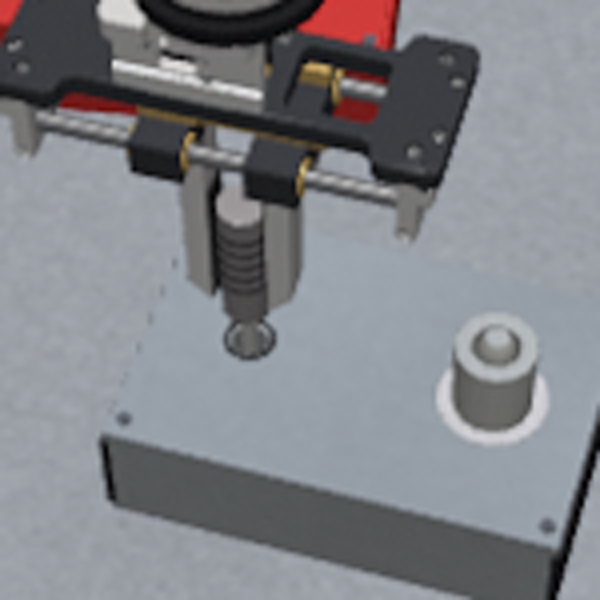

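The shaft is deep in the aperture (250,340 in the crop), and the sleeve is still home (495,385). The arm is stopped firmly at 13 N, well above the 6 N needed, so I hand the job in.

```bash
python3 -c "
from bench import robot
print(robot.close_job());o=robot.get_obs();print(o['time'],o['tool_pos'],o['wrist_force'],o['width'])"
```

```text
the job is handed in; nothing more can be done
None
the job is handed in; nothing more can be done
```

The job is done and handed in at about 20 s of the 58 s allowed; no verdict was reported.

- **Sleeve:** I slid the tall sleeve over the grey gauge's pin until it touched the housing. The arm stopped at the expected height with about 5 N upward. I then let go, and the pictures showed it flat on the housing with the pin tip in its bore.
- **Stylus:** I took it from its holder by the handle and lowered its shaft through the middle of the aperture. The arm met the button near its expected height and stopped about 8 mm further down, its full travel. Another 2 mm of commanded push moved it only 0.2 mm, and the upward force rose from 7 to about 13.5 N; about 6 N holds the button down.
- **At hand-in:** The gripper still held the stylus (opening 21.8 mm on the 22 mm handle). I never moved the bushing, screwdriver or bin, but took no last picture of them.
- **Disagreements:** The two cameras differed by up to 3 mm in y. I checked the pin against the held sleeve and the aperture against the held stylus in the scene view, and both fits went in freely. During the press there was a side force of 4–5 N in x, probably the tip rubbing on the button. I could not see the button itself under the stylus, so "fully down" rests on the travel and the force.

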